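# Snap the loan tag onto the long case's ring

## Task

Mark the oblong equipment case as booked out: take the snap-hook tag (flat rectangular grip, sprung gate across its mouth) and push it straight down over the bar of the ring on the oblong case's lid until the gate flicks shut under the bar and the tag's feet rest on the lid. Let go and leave it standing upright there; do not use the square case, and leave the open hook with the ball grip where it is.

Things in the scene. Friction and masses are not known exactly. Their poses are not given: they have to be found in the camera images.
- tag: Loose snap-hook tag, 160 mm tall, 0.1-0.2 kg. Origin: underside centre, z up. Upside-down U hook of dark steel, 18 mm thick along x; mouth faces down, 44 mm wide along y (52 at the feet), roof 76 mm above the feet; x goes along the bar, either way. Feet 26 x 76 mm (x, y). Grip: aluminium plate 86-160 mm up, 14 mm thick along x, 50 mm wide; grasp across the 14 mm, 125 mm up.
- gate (a joint): Bright sprung gate across the tag's mouth, 14 mm above the feet; hinged at the -y leg, 41 mm long, 5 mm thick, swings only up into the hook. 0 rad shut, 1.45 folded up. The bar lifts it with about 2 to 15 N (the tag's weight does not); it flicks back to 0 when the bar has passed its tip, at the latest with the feet on the lid.
- case_ring (a point): Middle of the 10 mm round top bar of the upright steel ring on the oblong case's lid; x along the bar (62 mm straight, posts 80 mm apart), z up. Bar centre is 66 mm above the lid: feet on lid = bar 66 mm above the tag's underside. Grey case 160 x 110 x 45 mm (x, y, z), fixed, ring centred on it. The square case (110 x 110 mm) has the same ring: not that one.
- open_tag: Bystander to leave alone: a similar dark steel hook standing loose on the bench, but without a gate and with a 38 mm ball on a stem as its grip; 157 mm tall, feet 26 x 76 mm. Origin: underside centre, z up.
Not all that is in view belongs to the job. Leave any pink look-alike of the part that bears case_ring alone. What is shaped like the tag but orange is not meant.

How it is judged (in metres and radians):
On the way:
1. the bar of the oblong case's ring, in the hook's mouth, pushes the gate open (value of joint gate above 0.4 rad and x of case_ring in the frame of tag between -0.04 and 0.04 m and y of case_ring in the frame of tag between -0.025 and 0.025 m and z of case_ring in the frame of tag between 0.012 and 0.08 m), for 0.02 s.
At the end, for the whole second after the job is handed in: The bar of the oblong case's ring lies inside the hook (its middle within 25 mm across the mouth and 40 mm along the bar, 55 to 78 mm above the tag's underside), the gate is shut (under 0.12 rad), the tag stands at rest within 0.2 rad of upright, and the open hook is within 30 mm of where it began (x of case_ring in the frame of tag between -0.04 and 0.04 m and y of case_ring in the frame of tag between -0.025 and 0.025 m and z of case_ring in the frame of tag between 0.055 and 0.078 m and value of joint gate below 0.12 rad and angle between tag's own z axis and vertical below 0.2 rad and linear speed of tag below 0.02 m/s and distance of open_tag from where it was at the start of the episode below 0.03 m); the robot touches nothing.
It fails at once if the open hook with the ball grip is knocked over or shifted by more than 40 mm (distance of open_tag from where it was at the start of the episode above 0.04 m or angle between open_tag's own z axis and vertical above 0.5 rad).
It also fails if it takes over 38 s, if anything falls off the work surface, if the arm or the gripper's body presses on something with over 40 N, if the wrist force passes 120 N, or if a joint passes its speed limit or range.

## Robot

A 7-joint arm with a two-finger parallel gripper is mounted at the origin on the work surface. World frame = base frame: x ahead of the robot, y to its left, z up, the work surface at z = 0. Lengths are in m, angles in degrees, forces in N, time in s.
With the tool pointing down it reaches from about 0.425 to 0.875 m from the base axis. Payload 4.7 kg.
Tool frame: the origin (TCP) lies midway between the tips of the shut fingers; the grasp point (between the pads) lies 19 mm behind it; z points along the fingers, y is the line along which they close (so a half turn about z gives the same grasp; the last joint's range is limited). The gripper opens to 87 mm and grips with 3 to 60 N. Pads are 19 mm wide; open, the fingers measure 117 mm over their backs; the gripper's body (75 mm by 190 mm) begins 51 mm behind the grasp point.
Start: joints at [-69.379, 18.392, -4.016, 83.108, 1.295, 78.541, -3.26], TCP at [0.22, 0.612, 0.223] pointing down, gripper open.
Joint ranges: [-163.93, 163.93], [-17.29, 119.83], [-79.2, 71.16], [3.27, 140.29], [-89.18, 269.18], [5.43, 117.66], [-154.24, 154.24]. Speed limits (degrees/s): [147.25, 147.25, 180, 180, 180, 180, 180].

## Interface

Orientations are given as [roll, pitch, yaw] about the fixed x, y, z axes, in that order (R = Rz(yaw) Ry(pitch) Rx(roll)).
In Python, from cell import env, viewer, boxes_of, masks_of gives the robot as it stands. The module is installed in compiled form; this text tells all that it offers.
- The arm moves only by the tool apply_moves, never from a script. Its argument "moves" is a list of rows, each a list of 7 numbers: the shift along the tool's x, y, z scaled (see below), then the turn, a rotation vector about the tool's x, y, z scaled (see below), then the opening, from 0 (shut) to 1 (fully open). A call has 1 to 20 rows; each row is the pose to reach, as a shift and turn from the pose commanded when the call began, along the tool's axes at that moment; what a row does not reach only later rows make up. The controller multiplies each number of a shift by 0.2 m and each number of a turn by 1.5 rad. A row lasts 1/10 s, in which the tool goes at most 50 mm and 8.59 degrees, less where a joint would pass 70% of its speed; a pose out of reach is approached as far as the arm can. A call with a number of a shift or a turn outside -1 to 1 is refused whole. A call with a gripper value outside its range is refused whole. The fingers move at their own pace and stop on an object; "grip_force" is the grip in N (left out, the last holds). Time passes only in rows, so rows that repeat a pose let the fingers close. It gives the time, the measured TCP pose, the force, the opening and the grip force at its end, in the units of the state.
- env.get_obs(): the state, without advancing time (a new reading comes with each control period).
- viewer.read_camera(name): name is "side" or "top" or "wrist"; returns the picture (480x640x3 uint8, red, green, blue); there is no depth.
- viewer.get_calibration(name): a dict with "fov_y" (degrees; the focal length in pixels is half the picture's height over the tangent of half this angle, whatever the lens; pixels are square), "cx", "cy" (the principal point, pixels), "k1" (the pictures are not rectified: a ray, as slopes to the right and down, at radius r is drawn at 1 + k1 r^2 times it, then the intrinsics apply), "position" and "orientation" of the camera in the world. Camera axes: x right, y up, looking along -z (the intrinsics and any distortion apply to the point x, -y, -z); pixel columns grow to the right and rows downward; lengths in m; the calibration is good to about 2 mm. A picture is of the moment at which its call begins: read the wrist's pose just before it. get_calibration takes no time and is no camera call; for the wrist camera it gives the pose at the moment of the call.
- env.sign_off(): hands the job in; it is judged then, once.
Trained networks look in the newest picture that a camera, given by its name, has taken for a name from the list of things; names that differ only in an ending like _2 or _b are one class to them, and where a whole thing is asked for, a point or a joint stands for the part that bears it (a point fixed in the world has none). Each returns a list of dicts, best first, with "conf" (0 to 1); they miss things now and then, are a little off and sometimes report something else, mostly with a low value. They report only what shows in the picture. A call takes as long as a camera call. They do not tell look-alikes from the thing itself.
- boxes_of(camera, target): "location" ([column, row] in pixels, amid what is visible of it).
- masks_of(camera, target): "pixels" (480x640 bool, what is visible of it) and "location" ([column, row] in pixels, amid what is visible of it).
The state is a dict: "time_s": time; "qpos": joint angles; "joint_velocities": joint speeds; "effort": joint torques, N m; "tool_pos": TCP position; "tool_rot": TCP orientation; "force": force on the tool from outside, world axes, zero at the start; "wrist_torque": the same for the moment, N m; "grip_width": finger opening in m; "grasp_force": force on a finger pad.
Only numpy, scipy, OpenCV 4.12 (cv2) and the standard library are available. Lean on these libraries where they do the work, as an engineer would, in place of code of your own. Each camera call takes 0.05 s, during which the arm holds its last target. There are 200 camera calls.

## Working session

There is one attempt and no reset: what is moved stays moved. The work goes in short steps, Python scripts to look and compute and a tool call to move; the robot and the scene stay as the last step left them, time stands still between calls to the robot, and variables do not carry over. Pictures are saved under pics/ and viewed, at most 10 in all, crops included, and the job is handed in when it is done.

Besides the shell and the picture viewer there is one more tool, called after "Emit:" as name([rows], argument=value, ...), one row to a line, values as JSON. apply_moves: Moves the arm, as the interface text tells. Shifts and turns lie within -1 to 1; 1 stands for 0.2 m of shift or 1.5 rad of turn. Its arguments: {"type":"object","properties":{"moves":{"type":"array","items":{"type":"array","items":{"type":"number","minimum":-1,"maximum":1}}},"grip_force":{"type":"number"}},"required":["moves"]}

```bash
mkdir -p pics
cat > h.py <<'E'
import numpy as np, cv2
from scipy.spatial.transform import Rotation as R
from cell import env, viewer, boxes_of, masks_of
def cal(n):
    c=viewer.get_calibration(n); return c
def rot(c):
    o=np.array(c["orientation"],float)
    if o.shape==(3,3): return o
    return R.from_euler('xyz',o,degrees=True).as_matrix() if o.size==3 else R.from_quat(o).as_matrix()
def K(c):
    f=240/np.tan(np.radians(c["fov_y"])/2); return np.array([[f,0,c["cx"]],[0,f,c["cy"]],[0,0,1]]),np.array([c["k1"],0,0,0,0.])
def ray(c,px):
    k,d=K(c); p=cv2.undistortPoints(np.array(px,float).reshape(-1,1,2),k,d).reshape(-1,2)
    v=np.c_[p[:,0],-p[:,1],-np.ones(len(p))]; return v@rot(c).T
def atz(c,px,z):
    o=np.array(c["position"]); v=ray(c,px); return o+v*((z-o[2])/v[:,2])[:,None]
def proj(c,P):
    q=(np.atleast_2d(P)-np.array(c["position"]))@rot(c); k,d=K(c)
    q=q*[1,-1,-1]; return cv2.projectPoints(q,np.zeros(3),np.zeros(3),k,d)[0].reshape(-1,2)
E
python3 - <<'E'
from h import *
ims=[]
for n in ("top","side"):
    im=viewer.read_camera(n); cv2.imwrite(f"pics/{n}0.png",im[:,:,::-1])
    c=cal(n); print(n,c)
    for t in ("tag","case_ring","open_tag"):
        print(t,[(np.round(b["conf"],2),np.round(b["location"])) for b in boxes_of(n,t)])
print(env.get_obs())
E
```

```text
top {'fov_y': 46.66091093039553, 'cx': 319.3896310085241, 'cy': 250.40727488969262, 'k1': -0.07579244065265951, 'position': array([ 0.37555074, -0.02822363,  1.19721101]), 'orientation': array([  5.1156286 ,   1.02984899, -90.19790114])}
tag [(np.float64(0.89), array([386., 193.])), (np.float64(0.87), array([450., 293.])), (np.float64(0.66), array([411., 248.]))]
case_ring [(np.float64(0.95), array([155., 336.])), (np.float64(0.62), array([205., 216.]))]
open_tag [(np.float64(0.8), array([495., 210.]))]
side {'fov_y': 50.069481395074035, 'cx': 313.81461405298813, 'cy': 238.2863209797975, 'k1': -0.04887707516924963, 'position': array([ 0.40063376, -0.85644473,  0.76102367]), 'orientation': array([51.58121536, -0.18106255, -3.41618437])}
tag [(np.float64(0.77), array([336., 303.])), (np.float64(0.7), array([390., 281.])), (np.float64(0.67), array([288., 344.])), (np.float64(0.57), array([349., 195.]))]
case_ring [(np.float64(0.8), array([250., 178.])), (np.float64(0.58), array([348., 192.]))]
open_tag [(np.float64(0.59), array([399., 382.]))]
{'time_s': 0.4, 'qpos': array([-69.37877327,  18.39788662,  -4.01551289,  83.11695173,
         1.29426641,  78.5394504 ,  -3.26230626]), 'joint_velocities': array([-0.0002552 ,  0.04754309, -0.04690129, -0.08079728,  0.04881251,
       -0.02075399, -0.02432557]), 'effort': array([ 2.28825121e-05, -4.90456724e+01, -4.02302127e-01, -3.12290847e+01,
       -6.37117191e-02,  3.62829538e-02,  6.38410097e-05]), 'tool_pos': array([0.22033608, 0.61146289, 0.22243632]), 'tool_rot': array([-1.79990814e+02,  2.52364771e-03,  1.60184769e+02]), 'force': array([ 0.11950266, -0.0908038 , -0.26457055]), 'wrist_torque': array([-0.01694675, -0.02781923, -0.01353487]), 'grasp_force': 0.0, 'grip_width': 0.0869015669468955}
```

View pics/top0.png

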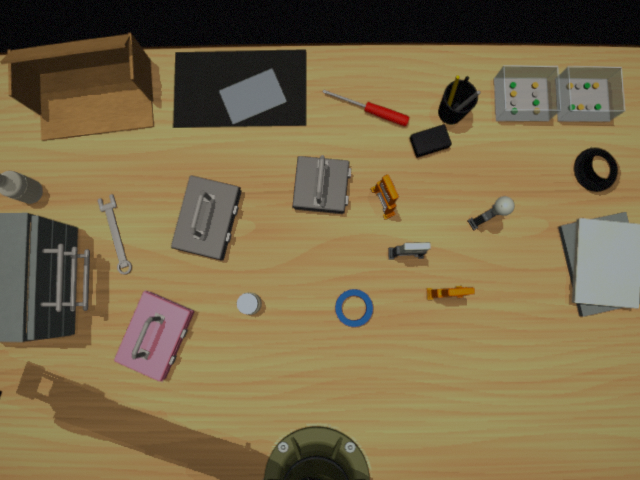

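View pics/side0.png

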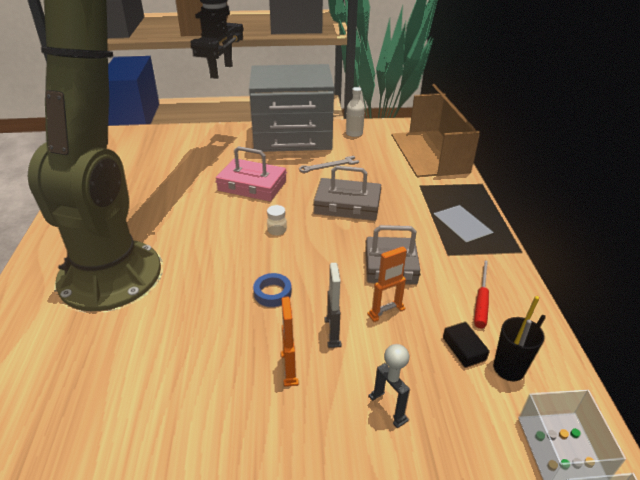

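Tag candidates in the top view are the grey plate (411,248), orange look-alikes (386,193) and (450,293), and the ball-grip hook (495,210). The tag is the grey one at (411,248), because it has a flat aluminium plate and dark steel legs. The ring candidates are the grey oblong case (205,216), the grey square case (322,184) and a pink oblong case (155,336). The target is (205,216), being both grey and oblong. I'll confirm both in one crop and fit their poses.

```bash
cat > fit.py <<'E'
from h import *
from scipy.optimize import minimize
def box(x,y,z): return np.array([[a,b,c] for a in x for b in y for c in z])
def cyl(p,q,r):
    return np.array([np.array(e)+r*np.array(d)/np.sqrt(3) for e in(p,q) for d in [(i,j,k) for i in(-1,1) for j in(-1,1) for k in(-1,1)]])
TAG=[box((-.013,.013),(-.038,-.026),(0,.008)),box((-.013,.013),(.026,.038),(0,.008)),
 box((-.009,.009),(-.036,-.022),(0,.086)),box((-.009,.009),(.022,.036),(0,.086)),box((-.009,.009),(-.036,.036),(.076,.086)),box((-.007,.007),(-.025,.025),(.086,.16))]
CASE=[box((-.08,.08),(-.055,.055),(0,.045)),cyl((-.04,0,.045),(-.04,0,.102),.005),cyl((.04,0,.045),(.04,0,.102),.005),cyl((-.04,0,.104),(-.031,0,.111),.005),cyl((.04,0,.104),(.031,0,.111),.005),cyl((-.031,0,.111),(.031,0,.111),.005)]
def sil(c,parts,x,y,w,z=0):
    m=np.zeros((480,640),np.uint8); r=R.from_euler('z',w).as_matrix()
    for p in parts:
        q=proj(c,p@r.T+[x,y,z]); cv2.fillConvexPoly(m,np.round(cv2.convexHull(q.astype(np.float32))*16).astype(np.int32),1,shift=4)
    return m>0
def fit(obs,parts,x0,z=0):
    def f(p):
        s=0
        for c,m in obs:
            k=sil(c,parts,*p[:2],p[2],z); s-=(k&m).sum()/max(1,(k|m).sum())
        return s
    best=None
    for w in np.radians(np.arange(-90,90,15)):
        r=minimize(f,[*x0,w],method='Nelder-Mead',options=dict(initial_simplex=[[x0[0]+a,x0[1]+b,w+d] for a,b,d in((0,0,0),(.015,0,0),(0,.015,0),(0,0,.2))],xatol=1e-4,fatol=1e-4))
        if best is None or r.fun<best.fun: best=r
    return best
E
python3 - <<'E'
from fit import *
T={n:cal(n) for n in("top","side")}
D={}
for n in T:
    im=viewer.read_camera(n)
    for t in("tag","case_ring"):
        for d in masks_of(n,t):
            D.setdefault((n,t),[]).append(d); print(n,t,round(d["conf"],2),np.round(d["location"]),d["pixels"].sum())
def pick(n,t,px):
    ds=D.get((n,t),[]); d=min(ds,key=lambda d:np.hypot(*(np.array(d["location"])-px))); print(n,t,d["location"]); return (T[n],d["pixels"])
ims={}
for t,parts,a,b,z in(("tag",TAG,(411,248),(336,303),.1),("case_ring",CASE,(205,216),(348,192),.05)):
    o=[pick("top",t,a),pick("side",t,b)]
    x0=atz(T["top"],[a],z)[0,:2]
    r=fit(o,parts,x0); print(t,x0,r.x,np.degrees(r.x[2]),r.fun)
    for q in o: r1=fit([q],parts,x0); print("  single",r1.x[:2],np.degrees(r1.x[2]),r1.fun)
    for n,(c,m) in zip(T,o):
        im=ims.setdefault(n,cv2.imread(f"pics/{n}0.png"))
        cs,_=cv2.findContours(sil(c,parts,*r.x).astype(np.uint8),cv2.RETR_CCOMP,cv2.CHAIN_APPROX_NONE); cv2.drawContours(im,cs,-1,(0,255,0),1)
a=cv2.resize(ims["top"][160:310,160:460],(800,400),interpolation=cv2.INTER_CUBIC)
b=cv2.resize(ims["side"][155:355,250:450],(400,400),interpolation=cv2.INTER_CUBIC)
cv2.imwrite("pics/fit0.png",cv2.resize(np.hstack([cv2.resize(a,(800,400))[:, :],b]),(800,267)))
E
```

```text
top tag 0.79 [411. 248.] 508
top tag 0.66 [385. 196.] 638
top tag 0.57 [452. 294.] 477
top case_ring 0.8 [156. 334.] 4434
top case_ring 0.67 [207. 218.] 4132
side tag 0.63 [388. 282.] 1715
side case_ring 0.74 [349. 194.] 2670
side case_ring 0.68 [250. 180.] 2335
top tag [411.4, 248.3]
side tag [387.7, 281.9]
tag [ 0.47772416 -0.19017532] [ 0.47566205 -0.19158389  0.08821189] 5.0541688781499925 -0.858603066439523
  single [ 0.47566205 -0.19158389] 5.0541688781499925 -0.858603066439523
  single [ 0.47772416 -0.19017532] -90.0 0.0
top case_ring [207.2, 217.6]
side case_ring [348.9, 194.5]
case_ring [0.55199297 0.23170112] [ 0.55353696  0.23323149 -0.23642076] -13.545911916575673 -1.8828776517390975
  single [0.55142825 0.23382001] -13.57895867997827 -0.9529520295202952
  single [0.55432304 0.23448055] -13.149899776598213 -0.9404209775240814
```

View pics/fit0.png

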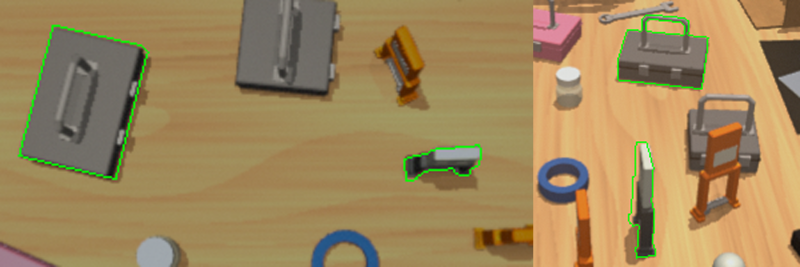

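The crop confirms both choices: grey plate tag at (411,248) and grey oblong case at (205,216), whose outline fits well. Case pose is about (0.553, 0.233), yaw −13.5°. The tag fit uses the top view only, so I'll refine it with the wrist camera. I'm moving up first, then around.

Emit:
apply_moves([
  [0,0,-0.25,0,0,0,1],
  [0,0,-0.5,0,0,0,1],
  [0,0,-0.75,0,0,0,1],
  [0,0,-0.9,0,0,0,1],
  [-0.25,-0.25,-0.9,0,0,0.1,1],
  [-0.45,-0.45,-0.9,0,0,0.2,1],
  [-0.65,-0.65,-0.9,0,0,0.3,1],
  [-0.85,-0.85,-0.9,0,0,0.4,1],
  [-1,-1,-0.9,0,0,0.5,1],
  [-1,-1,-0.9,0,0,0.6,1],
  [-1,-1,-0.9,0,0,0.7,1],
  [-1,-1,-0.9,0,0,0.757,1],
  [-1,-1,-0.9,0,0,0.757,1],
])

```text
time_s: 2.0
tool_pos: [0.3408, 0.3552, 0.4029]
tool_rot: [180.0, -0.0, 95.1]
force: [0.7, 0.4, 0.3]
grip_width: 0.087
grasp_force: 0.0
```

Emit:
apply_moves([
  [-0.25,0.1,0,0,0,0,1],
  [-0.5,0.2,0,0,0,0,1],
  [-0.75,0.3,0,0,0,0,1],
  [-1,0.3,0,0,0,0,1],
  [-1,0.3,0,0,0,0,1],
])

```text
time_s: 2.5
tool_pos: [0.4201, 0.1554, 0.4034]
tool_rot: [179.9, 0.0, 94.7]
force: [-0.7, 0.1, 0.6]
grip_width: 0.0872
grasp_force: 0.0
```

Emit:
apply_moves([
  [-0.25,0,0,0,0,0,1],
  [-0.5,0,0,0,0,0,1],
  [-0.75,0,0,0,0,0,1],
  [-1,0,0,0,0,0,1],
  [-1,0,0,0,0,0,1],
])

```text
time_s: 3.0
tool_pos: [0.4362, -0.0448, 0.4034]
tool_rot: [179.9, 0.0, 94.6]
force: [-0.1, -0.5, 0.8]
grip_width: 0.0869
grasp_force: 0.0
```

Emit:
apply_moves([
  [-0.25,0,0.1,0,0,0,1],
  [-0.5,0,0.2,0,0,0,1],
  [-0.7,0,0.2,0,0,0,1],
  [-0.7,0,0.2,0,0,0,1],
  [-0.7,0,0.2,0,0,0,1],
])

```text
time_s: 3.5
tool_pos: [0.4489, -0.1767, 0.3626]
tool_rot: [180.0, -0.0, 95.1]
force: [-0.6, -0.4, 0.0]
grip_width: 0.0867
grasp_force: 0.0
```

Run:
```python
from fit import *
print(env.get_obs()["tool_pos"],env.get_obs()["tool_rot"])
obs=[];W=None
for n in("top","side","wrist"):
    c=cal(n); im=viewer.read_camera(n)
    if n=="wrist": W=im; print(c["position"],c["orientation"])
    ex=proj(c,[[.476,-.191,.08]])[0]
    for d in masks_of(n,"tag"):
        print(n,round(d["conf"],2),np.round(d["location"]),d["pixels"].sum(),np.round(ex))
        if np.hypot(*(np.array(d["location"])-ex))<(60 if n=="wrist" else 15): obs.append((n,c,d["pixels"]))
r=fit([o[1:] for o in obs],TAG,(.476,-.191)); print([o[0] for o in obs],r.x,np.degrees(r.x[2]),r.fun)
for o in obs:
    q=fit([o[1:]],TAG,r.x[:2]); print(o[0],q.x[:2],np.degrees(q.x[2]),q.fun)
cs,_=cv2.findContours(sil(cal("wrist"),TAG,*r.x).astype(np.uint8),cv2.RETR_CCOMP,cv2.CHAIN_APPROX_NONE)
W=W[:,:,::-1].copy(); cv2.drawContours(W,cs,-1,(0,255,0),1); cv2.imwrite("pics/w1.png",W)
```

```text
[ 0.44892077 -0.17669986  0.36259967] [ 1.79995830e+02 -3.04083929e-02  9.51197664e+01]
top 0.88 [404. 248.] 299 [410. 250.]
top 0.7 [387. 196.] 647 [410. 250.]
side 0.82 [391. 281.] 1530 [332. 302.]
side 0.75 [334. 306.] 1005 [332. 302.]
side 0.59 [290. 346.] 989 [332. 302.]
[ 0.44126984 -0.09345405  0.52436142] [-17.42566681  -0.02228292   5.3864743 ]
wrist 0.96 [336. 210.] 1259 [336. 206.]
wrist 0.82 [268. 263.] 1514 [336. 206.]
wrist 0.6 [429. 183.] 2193 [336. 206.]
['top', 'side', 'wrist'] [ 0.47632403 -0.19441618  0.03013272] 1.7264778568514807 -2.215230450789281
top [ 0.47293407 -0.16699054] 17.816507854562893 -0.5647969052224371
side [ 0.47810688 -0.19237207] -1.8205854478525296 -0.922077922077922
wrist [ 0.4765327  -0.19399138] 3.3773822482218323 -0.9075144508670521
```

View pics/w1.png

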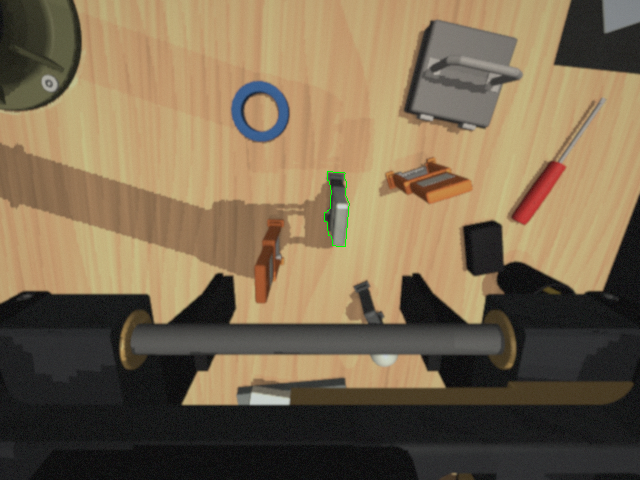

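The wrist picture shows the tag outlined at (337,210), with the fit at (0.477, −0.194), yaw about 3°. The ball hook at (370,320) is well clear. I'm going down to the grasp.

Emit:
apply_moves([
  [-0.1,0.13,0.2,0,0,0.024,1],
  [-0.1,0.13,0.4,0,0,0.024,1],
  [-0.1,0.13,0.6,0,0,0.024,1],
  [-0.1,0.13,0.7,0,0,0.024,1],
  [-0.1,0.13,0.7,0,0,0.024,1],
  [-0.1,0.13,0.7,0,0,0.024,1],
])

```text
time_s: 4.4
tool_pos: [0.4769, -0.1941, 0.2233]
tool_rot: [180.0, 0.0, 93.1]
force: [0.3, -0.3, 0.5]
grip_width: 0.087
grasp_force: 0.0
```

Emit:
apply_moves([
  [0,0,0.15,0,0,0,1],
  [0,0,0.3,0,0,0,1],
  [0,0,0.45,0,0,0,1],
  [0,0,0.585,0,0,0,1],
  [0,0,0.585,0,0,0,1],
  [0,0,0.585,0,0,0,0.6],
  [0,0,0.585,0,0,0,0.3],
  [0,0,0.585,0,0,0,0],
  [0,0,0.585,0,0,0,0],
  [0,0,0.585,0,0,0,0],
  [0,0,0.585,0,0,0,0],
  [0,0,0.585,0,0,0,0],
], grip_force=45)

```text
time_s: 5.6
tool_pos: [0.4764, -0.1945, 0.1056]
tool_rot: [180.0, -0.0, 93.1]
force: [-1.1, -0.1, -0.6]
grip_width: 0.0393
grasp_force: 0.0
```

Emit:
apply_moves([
  [0,0,0,0,0,0,0],
  [0,0,0,0,0,0,0],
  [0,0,0,0,0,0,0],
  [0,0,0,0,0,0,0],
  [0,0,0,0,0,0,0],
  [0,0,0,0,0,0,0],
])

```text
time_s: 6.2
tool_pos: [0.4764, -0.1945, 0.1055]
tool_rot: [180.0, -0.0, 93.1]
force: [-0.7, 0.0, -0.2]
grip_width: 0.0136
grasp_force: 45.0
```

Emit:
apply_moves([
  [0,0,-0.15,0,0,0,0],
  [0,0,-0.35,0,0,0,0],
  [0,0,-0.6,0,0,0,0],
  [0,0,-0.85,0,0,0,0],
  [0,0,-1,0,0,0,0],
  [0.15,0.04,-1,0,0,0,0],
  [0.35,0.1,-1,0,0,0,0],
  [0.55,0.15,-1,0,0,0,0],
  [0.75,0.2,-1,0,0,0,0],
  [0.9,0.24,-1,0,0,0,0],
  [1,0.25,-1,0,0,0,0],
  [1,0.25,-1,0,0,0,0],
])

```text
time_s: 7.4
tool_pos: [0.5153, 0.0121, 0.3046]
tool_rot: [-179.9, -0.0, 93.4]
force: [-1.0, -0.4, -2.5]
grip_width: 0.0137
grasp_force: 45.0
```

Emit:
apply_moves([
  [0.15,0.04,0,0,0,0.02,0],
  [0.35,0.1,0,0,0,0.06,0],
  [0.55,0.15,0,0,0,0.1,0],
  [0.75,0.2,0,0,0,0.15,0],
  [0.9,0.24,0,0,0,0.193,0],
  [1,0.25,0,0,0,0.193,0],
  [1,0.25,0,0,0,0.193,0],
  [1,0.25,0,0,0,0.193,0],
])

```text
time_s: 8.2
tool_pos: [0.555, 0.2083, 0.3054]
tool_rot: [180.0, 0.1, 76.5]
force: [0.0, 0.1, -2.5]
grip_width: 0.0139
grasp_force: 45.0
```

Run:
```python
from fit import *
o=env.get_obs(); p=o["tool_pos"]; print(p,o["tool_rot"],o["grip_width"])
obs={"tag":[],"case_ring":[]};W={}
z=p[2]-.1055
for n in("top","side","wrist"):
    c=cal(n); im=viewer.read_camera(n); W[n]=(c,im)
    for t,e in(("tag",[p[0],p[1],z+.06]),("case_ring",[.5535,.2332,.06])):
        ex=proj(c,[e])[0]
        for d in masks_of(n,t):
            k=np.hypot(*(np.array(d["location"])-ex))
            if k<90: print(n,t,round(d["conf"],2),np.round(d["location"]),d["pixels"].sum(),np.round(ex)); obs[t].append((n,c,d["pixels"]))
for t,P,x,zz in(("tag",TAG,p[:2],z),("case_ring",CASE,(.5535,.2332),0)):
    for o in obs[t]:
        q=fit([o[1:]],P,x,zz); print(t,o[0],q.x[:2],np.degrees(q.x[2]),q.fun)
np.save("dummy.npy",p)
c,im=W["wrist"]; a=im[:,:,::-1].copy()
c2,im2=W["side"]
cv2.imwrite("pics/p2.png",np.hstack([cv2.resize(a,(400,300)),cv2.resize(im2[60:260,210:477,::-1],(400,300))]))
```

```text
[0.55502137 0.20828037 0.30541507] [1.79990282e+02 1.07486876e-01 7.64507061e+01] 0.013862146036918864
top tag 0.74 [202. 198.] 409 [191. 196.]
top case_ring 0.67 [209. 226.] 3239 [203. 215.]
side tag 0.62 [356. 114.] 699 [353. 117.]
side case_ring 0.7 [347. 194.] 2592 [348. 186.]
wrist tag 0.61 [315. 280.] 5769 [317. 259.]
wrist case_ring 0.64 [308. 170.] 10670 [311. 178.]
tag top [0.54582211 0.18349644] -33.87356180654038 -0.47836538461538464
tag side [0.55716591 0.210798  ] -11.005295596773905 -0.8845177664974619
tag wrist [0.55789352 0.21980841] -13.964758469344718 -0.7031345286010489
case_ring top [0.54983074 0.22887741] -16.275480775516467 -0.7501157943492358
case_ring side [0.55377312 0.23269405] -13.737112796962515 -0.9342485549132948
case_ring wrist [0.55263168 0.23235092] -13.968301489466082 -0.8833763422958462
```

View pics/p2.png

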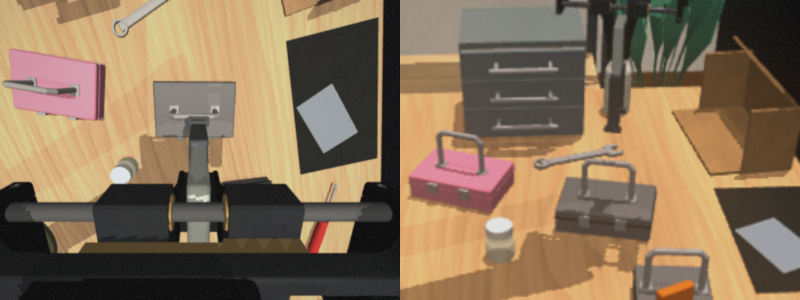

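The picture shows the tag hanging straight in the fingers at (197,125) in the wrist half, in front of the grey oblong case's ring at (195,115). The ring measures (0.553, 0.2325), yaw −13.7°. Aligning above the bar.

Emit:
apply_moves([
  [0.06,-0.02,0,0,0,0,0],
  [0.116,-0.036,0,0,0,0,0],
  [0.116,-0.036,0.1,0,0,0,0],
  [0.116,-0.036,0.2,0,0,0,0],
  [0.116,-0.036,0.3,0,0,0,0],
  [0.116,-0.036,0.32,0,0,0,0],
  [0.116,-0.036,0.32,0,0,0,0],
])

```text
time_s: 9.35
tool_pos: [0.5527, 0.2356, 0.241]
tool_rot: [-179.9, 0.1, 76.6]
force: [0.8, 0.2, -1.7]
grip_width: 0.0138
grasp_force: 45.0
```

Run:
```python
from fit import *
o=env.get_obs(); p=o["tool_pos"]; print(p,o["tool_rot"])
z=p[2]-.1055; c=cal("side"); im=viewer.read_camera("side")
for d in masks_of("side","tag"):
    if np.hypot(*(np.array(d["location"])-proj(c,[[p[0],p[1],z+.05]])[0]))<40:
        q=fit([(c,d["pixels"])],TAG,p[:2],z); print(q.x,np.degrees(q.x[2]),q.fun)
a=im[:,:,::-1].copy()
cv2.drawContours(a,cv2.findContours(sil(c,TAG,p[0],p[1],-.239,z).astype(np.uint8),cv2.RETR_CCOMP,cv2.CHAIN_APPROX_NONE)[0],-1,(0,255,0),1)
w=viewer.read_camera("wrist")[:,:,::-1]
cv2.imwrite("pics/p3.png",np.hstack([cv2.resize(w[60:300,160:480],(400,300)),cv2.resize(a[90:230,260:447],(400,300),interpolation=cv2.INTER_CUBIC)]))
```

```text
[0.5527274  0.23560035 0.24096941] [-1.79936794e+02  5.14146748e-02  7.65606792e+01]
[ 0.55447419  0.24012948 -0.17655158] -10.115660218584997 -0.8809182209469153
```

View pics/p3.png

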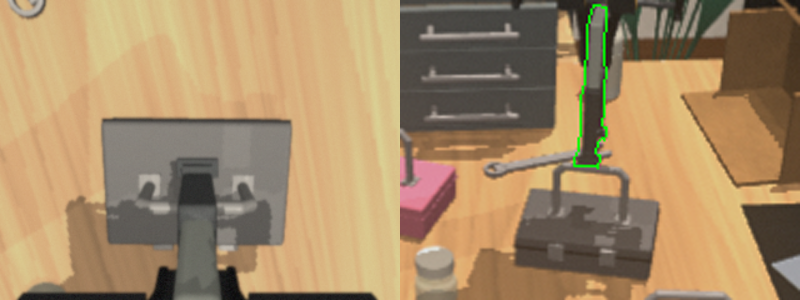

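The outline matches the tag at about (592,90) in the side half, centred over the bar at (592,170). I'm shifting back 4 mm and pushing down gently.

Emit:
apply_moves([
  [-0.02,0,0,0,0,0,0],
  [-0.02,0,0.04,0,0,0,0],
  [-0.02,0,0.08,0,0,0,0],
  [-0.02,0,0.12,0,0,0,0],
  [-0.02,0,0.16,0,0,0,0],
  [-0.02,0,0.2,0,0,0,0],
  [-0.02,0,0.2,0,0,0,0],
])

```text
time_s: 10.2
tool_pos: [0.5521, 0.2305, 0.2008]
tool_rot: [-180.0, 0.0, 76.5]
force: [-0.6, -0.7, 1.9]
grip_width: 0.0135
grasp_force: 45.0
```

Emit:
apply_moves([
  [0,0,0.03,0,0,0,0],
  [0,0,0.06,0,0,0,0],
  [0,0,0.09,0,0,0,0],
  [0,0,0.12,0,0,0,0],
  [0,0,0.15,0,0,0,0],
  [0,0,0.18,0,0,0,0],
  [0,0,0.2,0,0,0,0],
  [0,0,0.2,0,0,0,0],
])

```text
time_s: 11.0
tool_pos: [0.5516, 0.2313, 0.1602]
tool_rot: [-179.9, 0.0, 76.5]
force: [0.1, 0.1, -2.2]
grip_width: 0.0138
grasp_force: 45.0
```

Emit:
apply_moves([
  [0,0,0.015,0,0,0,0],
  [0,0,0.03,0,0,0,0],
  [0,0,0.04,0,0,0,0],
  [0,0,0.045,0,0,0,0],
  [0,0,0.05,0,0,0,0],
  [0,0,0.05,0,0,0,0],
])

```text
time_s: 11.6
tool_pos: [0.5524, 0.2307, 0.1515]
tool_rot: [180.0, -0.0, 76.5]
force: [0.6, -0.1, -0.7]
grip_width: 0.0138
grasp_force: 45.0
```

Run:
```python
from fit import *
o=env.get_obs(); p=o["tool_pos"]; print(p,o["force"])
c=cal("side"); a=viewer.read_camera("side")[:,:,::-1]
w=viewer.read_camera("wrist")[:,:,::-1]
cv2.imwrite("pics/p4.png",np.hstack([cv2.resize(w[60:300,160:480],(400,300)),cv2.resize(a[110:230,270:430],(400,300),interpolation=cv2.INTER_CUBIC)]))
```

```text
[0.55237623 0.23065169 0.15153584] [ 0.59033754 -0.13579977 -0.74824349]
```

View pics/p4.png

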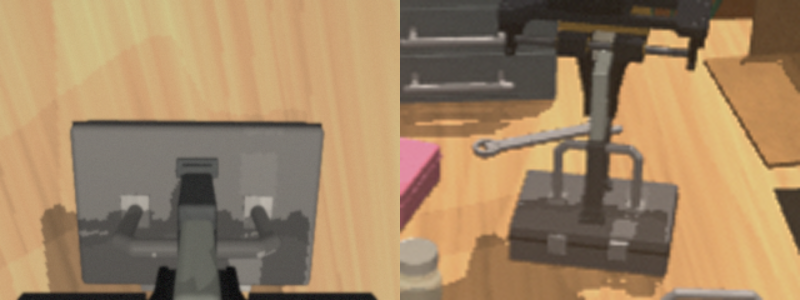

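The bar runs into the hook in both views, and the feet are about on the lid at (595,215) in the side half. Now pressing lightly until there is contact.

Emit:
apply_moves([
  [0,0,0.005,0,0,0,0],
  [0,0,0.01,0,0,0,0],
  [0,0,0.01,0,0,0,0],
])

```text
time_s: 12.0
tool_pos: [0.5527, 0.2307, 0.1506]
tool_rot: [180.0, -0.1, 76.5]
force: [-1.4, -1.0, 4.8]
grip_width: 0.0135
grasp_force: 45.0
```

Contact (force up about 6 N). Releasing and retreating upward.

Emit:
apply_moves([
  [0,0,0,0,0,0,0.2],
  [0,0,0,0,0,0,0.3],
  [0,0,0,0,0,0,0.5],
  [0,0,0,0,0,0,0.6],
  [0,0,0,0,0,0,0.7],
  [0,0,0,0,0,0,0.7],
  [0,0,0,0,0,0,0.7],
  [0,0,0,0,0,0,0.7],
])

```text
time_s: 12.8
tool_pos: [0.5524, 0.2307, 0.1496]
tool_rot: [180.0, -0.0, 76.5]
force: [-0.4, -0.8, -0.1]
grip_width: 0.0592
grasp_force: 0.0
```

Emit:
apply_moves([
  [0,0,-0.1,0,0,0,0.7],
  [0,0,-0.25,0,0,0,0.7],
  [0,0,-0.5,0,0,0,0.7],
  [0,0,-0.75,0,0,0,0.7],
  [0,0,-0.9,0,0,0,0.7],
  [0,0,-0.9,0,0,0,0.7],
])

```text
time_s: 13.4
tool_pos: [0.5546, 0.2311, 0.3352]
tool_rot: [179.6, -0.4, 76.5]
force: [0.1, 0.6, 0.1]
grip_width: 0.0608
grasp_force: 0.0
```

Run:
```python
from fit import *
for n in("side","wrist"):
    c=cal(n); im=viewer.read_camera(n)
    ex=proj(c,[[.5533,.2325,.12]])[0]
    for d in masks_of(n,"tag"):
        if np.hypot(*(np.array(d["location"])-ex))<60:
            q=fit([(c,d["pixels"])],TAG,(.553,.232),.045); print(n,q.x,np.degrees(q.x[2]),q.fun)
    if n=="side": a=im[:,:,::-1]
    else: w=im[:,:,::-1]
cv2.imwrite("pics/p5.png",np.hstack([cv2.resize(w[60:300,160:480],(400,300)),cv2.resize(a[110:230,270:430],(400,300),interpolation=cv2.INTER_CUBIC)]))
```

```text
side [ 0.5543062   0.2378664  -0.13902172] -7.965357584198225 -0.8205980066445183
wrist [ 0.55277475  0.23067367 -0.22834065] -13.082955773015874 -0.8609593199757134
wrist [ 0.59409577  0.24004522 -0.70540335] -40.41663500385331 -0.2825989711473943
```

View pics/p5.png

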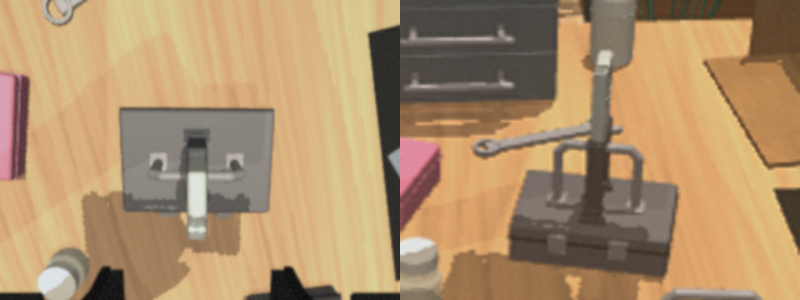

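The tag stands upright on the oblong case's lid at (597,140) in the side half, with the bar through the hook. The gripper is clear. The gate force rose and fell as expected, so I'm handing in.

```bash
python3 -c "
from cell import env; print(env.sign_off())"
```

```text
the job is handed in; nothing more can be done
None
```

I handed in the job at about 14 s: the snap-hook tag stands upright on the oblong case's ring, feet on the lid and gripper clear; the gate I judged shut only from the push force rising and falling, and sign-off returned no verdict.

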